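Clamp a heat sink on the drilling plate with its bar clamp

TASK

Get the long finned heat sink ready for drilling: push it home on the steel plate so that it lies flat and flush against all three locating pins, then press the bar clamp's sliding arm down, close to its bar and gently, until the pad bears on the heat sink and the arm tips up and bites on the bar. Then turn its screw down firmly by the tommy bar (clockwise seen from above), to about 0.4 newton-metres and well short of 0.7, let go, and leave the other things on the bench where they are.

Things in the scene. Friction and masses are not known exactly. Their poses are not given: they have to be found in the camera images.
- heat_sink: The work, loose: the long plain aluminium heat sink, 60 (x) by 180 (y) by 36 mm high, 0.4 to 0.65 kg, lying on the plate, fins down, flat face up. Origin: centre of its underside. It starts 3 to 6 cm short of the side pins, 1 to 6 cm short of the end pin, up to 13 degrees askew. Grip it across its 60 mm near its y = +55 mm, clear of the clamp, which stands over its -y half.
- home (a point): Where the heat sink's origin must end, its axes along these (the plate's): centre of the home place on the plate's top, 12 mm over the bench. Home, it rests flat against all three pins.
- plate: The dark steel drilling plate, fixed to the bench, 12 mm thick: x -140 to 90 mm, y -110 to 170 mm in its frame; origin on the bench, z up; its heading varies by 20 degrees either way. It carries three locating pins and, at (70, -55) mm, the clamp's upright bar (20 by 8 mm, top at 170 mm, foot 44 by 36 mm and 30 mm high). The clamp's arm points from the bar to the plate's -x.
- side_pin_a (a point): Top centre of a side pin, 10 mm diameter, 20 mm above the plate's top, at (15, -75) mm of the plate. The two side pins stop the heat sink's +x long side, at x = 10 mm of the plate.
- side_pin_b (a point): The same for the other side pin, at (15, 85) mm of the plate.
- end_pin (a point): The same for the end pin, at (-20, -95) mm of the plate: it stops the heat sink's -y end, at y = -90 mm of the plate.
- jaw (a joint): Height of the clamp's sliding arm on its bar, m, 0 to 0.080: the arm's top stands 87 mm + this over the bench. Starts at 0.045 to 0.075. It slides under 2 to 15 N pressed on the arm close to the collar; pressed far out it jams. With the arm level the pad meets the heat sink (top 48 mm over the bench) at about 0.020 + 0.0008 x screw: arm top 108 to 110 mm.
- jaw_tilt (a joint): Rock of the arm on the bar, rad. About -0.02: the free arm droops at the pad and holds by its own weight. About +0.02: tipped up by the work, cocked and biting; up to +0.05 when tight. Pressed down near the collar with 8 to 20 N once the pad is on the work, it goes from one to the other while the collar sinks the last 4 mm; then it yields no more. Over 45 N of finger force on the arm is ramming.
- screw (a joint): Turn of the clamp's screw, rad, 0 to 15, growing clockwise seen from above, which feeds spindle, head and tommy bar down 0.8 mm per rad. Starts at 0.8 to 2.3. Free it takes 0.03 N m; under load about 0.03 N m + 0.004 N m per N of clamping force. With the arm cocked the force grows by about 35 N per rad, so it is tight after 2 to 4 rad. Self-locking: feel the torque while it turns.
- push_point (a point): Top of the sliding arm, on its centre line, 26 mm from the bar's axis, just in front of the collar (46 by 26 mm, 64 mm tall, its front 23 mm from that axis): press it down here with closed fingertips. The arm is an 18 mm wide dark iron beam, its top level with the collar's; the bar stands up to 170 mm over the bench behind it. Axes as the arm's: -x points to the pad.
- screw_head (a point): On the screw's axis, 90 mm from the bar's axis, at the height of the tommy bar: 38 mm above the arm's top less 0.8 mm per rad of screw. The head is a steel knob 20 mm in diameter that ends 10 mm higher; the tommy bar (8 mm thick, 90 mm long, a 13 mm ball at each end) goes level through it. x points along the tommy bar to tommy_end.
- tommy_end (a point): The ball at one end of the tommy bar, 45 mm from the screw's axis; there is another oppopoint. Push the bar round with closed fingertips some 34 mm from the axis, tips 15 mm below the bar: 12 N there is 0.4 N m. It is free all round (the clamp's bar is 80 mm from the axis). A hand that grips it hard holds the arm from tipping, and then the arm slips up the bar.
- pad_face (a point): Centre of the underside of the clamp's round steel swivel pad, 22 mm diameter, below the spindle on the screw's axis, which passes x = -20, y = -55 mm of the plate.
- pad: The same swivel pad as a body; its origin lies on the screw's axis, 42 mm above the pad's face.
- crimp_tool: Bystander: crimping tool with two yellow handles, 190 mm long, lying on the bench, leave it alone. Origin in its middle, on the bench.
- microphone: Bystander: black hand microphone, 115 by 60 by 24 mm, origin under its middle.
- coax_plug: Bystander: small steel coaxial plug standing upright on the plate behind the heat sink, 20 mm diameter, 42 mm high, origin under its middle.
- solder_spool: Bystander: white spool of solder standing on end, 54 mm diameter, 45 mm high, origin under its middle.
- screwdriver: Bystander: red-handled screwdriver, 200 mm long, origin under its middle.
- tape_roll: Bystander: roll of paper tape lying flat, 90 mm outside diameter, 18 mm high, origin under its middle.
- small_sink: Bystander: small offcut of heat sink, 45 by 60 by 28 mm, fins down; not the work. Origin under its middle.
There are look-alikes about, which are no part of the job. Of the things shaped like the heat_sink, the aluminium one is meant.

How it is judged:
By the outcome, as a careful person would: the job done as asked, in the order asked, and still so for the second after the job is handed in, with the robot touching nothing.
It also fails if it takes over 70 s, if anything falls off the work surface, if the arm or the gripper's body presses on something with over 40 N, if the wrist force passes 120 N, or if a joint passes its speed limit or range.

ROBOT

A 6-joint arm with a two-finger parallel gripper is mounted at the origin on the work surface. World frame = base frame: x ahead of the robot, y to its left, z up, the work surface at z = 0. Lengths are in m, angles in rad, forces in N, time in s.
With the tool pointing down it reaches from about 0.375 to 0.9 m from the base axis. Payload 3.1 kg.
Tool frame: the origin (TCP) lies on the centre line of the jaws, within the pads' length; the fingertips stand 22 mm ahead of it and the grasp point (between the pads) lies 3 mm ahead of it; z points along the fingers, y is the line along which they close (so a half turn about z gives the same grasp; the last joint's range is limited). The gripper opens to 85 mm and grips with 20 to 120 N. Pads are 22 mm wide; open, the fingers measure 114 mm over their backs; the gripper's body (76 mm by 85 mm) begins 54 mm behind the grasp point. The pads swing forward as they close: fully open they stand 13 mm farther back than shut.
Start: joints at [1.014, 0.527, 1.433, -0, 1.181, -0.178], TCP at [0.231, 0.581, 0.253] pointing down, gripper open.
Joint ranges: [-3.08, 3.08], [-0.75, 2.2], [0.22, 2.44], [-1.43, 4.57], [0, 2.65], [-2.85, 2.85]. Speed limits (rad/s): [2.79, 2.79, 3.14, 3.14, 3.14, 3.14].

INTERFACE

Orientations are given as a unit quaternion [x, y, z, w].
In Python, from station import sense, eyes, job gives the robot as it stands.
- The arm moves only by the shell command python3 -m pendant 'ROWS' [FORCE]. ROWS is one flat JSON list of numbers that holds 1 to 20 rows one after another, with no inner brackets; each row has 5 numbers: dx, dy, dz in parts of the range, where 1.0 means 0.8 m, then a turn about the tool's z in parts of the range, where 1.0 means pi rad, then the opening from 0.0 (shut) to 1.0 (fully open); each row is the pose to reach, as a shift and turn from the pose commanded when the command began, along the tool's axes at that moment; what a row does not reach only later rows make up. A row lasts 1/10 s, in which the tool goes at most 0.05 m and 0.15 rad, less where a joint would pass 70% of its speed; a pose out of reach is approached as far as the arm can. The fingers move at their own pace and stop on an object; FORCE is the grip in N (left out, the last holds). Time passes only in rows, so rows that do not move let the fingers close. It prints the time, the measured TCP pose, the force, the opening and the grip force at its end. A shift or turn number past 1, either way, is cut back to 1. Input that does not fit is refused with a message, and nothing moves.
- sense(): the state, without advancing time (a new reading comes with each control period).
- eyes.snapshot(name): name is "side" or "top" or "wrist"; returns a dict with "pixels" (420x560x3 uint8, red, green, blue), "range_z" (420x560 float32, m along the optical axis (not along the pixel's ray), 0 where there is no reading), "fov_y" (degrees; the focal length in pixels is half the picture's height over the tangent of half this angle, whatever the lens; pixels are square), "cx", "cy" (the principal point, pixels), "R" (3x3) and "t" (3): a world point X has camera coordinates R X + t; the wrist camera has in their place "hand_eye" (4x4, takes a point from camera to tool coordinates, whose origin is the TCP and whose axes are the flange's). Camera axes: x right, y down, z forward; pixel columns grow to the right and rows downward; lengths in m; the calibration is good to about 2 mm. The wrist camera is an equidistant fisheye: a pixel r from the principal point sees the ray r / f radians off the axis. A picture is of the moment at which its call begins: read the wrist's pose just before it.
- job.sign_off(): hands the job in; it is judged then, once.
The state is a dict: "t": time; "q": joint angles; "qd": joint speeds; "tau": joint torques, N m; "tcp_pos": TCP position; "tool_rot": TCP orientation; "force": force on the tool from outside, world axes, zero at the start; "ft_torque": the same for the moment, N m; "finger_gap": opening from 0.0 (shut) to 1.0 (fully open); "gripper_force": force on a finger pad.
Only numpy, scipy, OpenCV 4.12 (cv2) and the standard library are available. Lean on these libraries where they do the work, as an engineer would, in place of code of your own. Each camera call takes 0.05 s, during which the arm holds its last target. There are 200 camera calls.

## Working session

There is one attempt and no reset: what is moved stays moved. The work goes in short steps, Python scripts to look and compute and a shell command to move; the robot and the scene stay as the last step left them, time stands still between calls to the robot, and variables do not carry over. Pictures are saved under pics/ and viewed, at most 10 in all, crops included, and the job is handed in when it is done.

```bash
mkdir -p pics && ls && python3 - <<'E'
from station import sense, eyes, job
import cv2
s=sense();print(s)
for n in("top","side"):
    d=eyes.snapshot(n);cv2.imwrite(f"pics/{n}0.png",d["pixels"][:,:,::-1])
    print(n,d["fov_y"],d["cx"],d["cy"],d["R"],d["t"])
E
```

```text
pics
{'t': 0.0, 'q': array([ 1.01351421e+00,  5.28455991e-01,  1.43389356e+00,  4.42027143e-06,
        1.18137543e+00, -1.78522284e-01]), 'qd': array([-0.00010115,  0.00189882,  0.00217182, -0.00045624, -0.00114398,
       -0.00041188]), 'tau': array([-7.40955820e-04, -4.42346048e+01, -1.78021914e+01, -2.23482384e-04,
        8.33877653e-03,  3.79624492e-07]), 'tcp_pos': array([0.23073648, 0.58014163, 0.25234258]), 'tool_rot': array([ 1.88250653e-01,  9.82120438e-01, -9.94087223e-04, -3.85362975e-04]), 'force': array([ 0.03432813,  0.30002706, -0.42485681]), 'ft_torque': array([0.01893455, 0.02302925, 0.00559424]), 'gripper_force': 0.0, 'finger_gap': 1.0008887359774135}
top 54.59203938840365 274.6977618810287 207.9436987225567 [[-3.56381495e-03 -9.99652153e-01  2.61318143e-02]
 [-9.88348255e-01 -4.55360185e-04 -1.52208799e-01]
 [ 1.52167753e-01 -2.63697771e-02 -9.88002839e-01]] [-0.0080359   0.50871598  1.19364671]
side 56.53075107859935 278.186595657164 208.1099182463689 [[-0.9716501  -0.23622117  0.00977952]
 [-0.17871341  0.70676468 -0.68450362]
 [ 0.15478243 -0.66684574 -0.72894387]] [0.44938617 0.15191044 0.93674861]
```

View pics/top0.png

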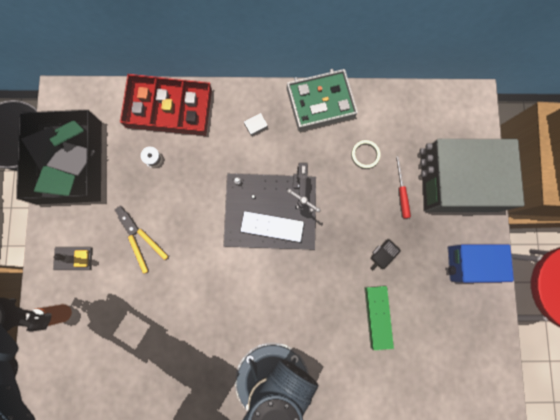

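View pics/side0.png

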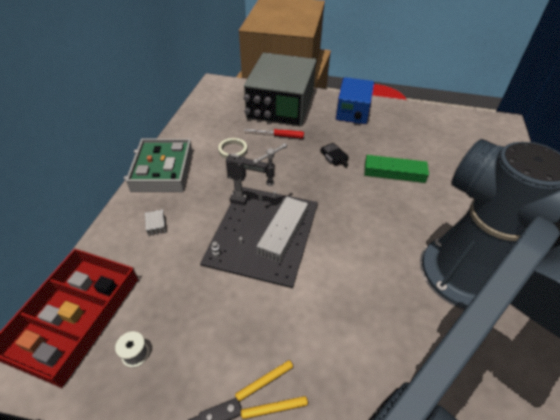

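The top view shows the plate at about (225–315, 175–248), the white-looking heat sink at (272, 227), and the clamp at about (302, 175–205). The side view agrees. The green bar at (380, 317) is a look-alike. Next I'll measure coarsely from the top cloud.

```bash
cat > h.py <<'E'
import numpy as np, cv2
from scipy.spatial.transform import Rotation as Ro
from station import sense, eyes, job
def cloud(n):
    s=sense(); d=eyes.snapshot(n); z=d["range_z"].astype(float)
    H,W=z.shape; f=H/2/np.tan(np.radians(d["fov_y"]/2))
    u,v=np.meshgrid(np.arange(W)-d["cx"],np.arange(H)-d["cy"])
    if n=="wrist":
        r=np.hypot(u,v)+1e-9; k=np.tan(np.minimum(r/f,1.4))/r
        P=np.dstack([u*k*z,v*k*z,z]); h=d["hand_eye"]
        P=P@h[:3,:3].T+h[:3,3]; P=P@Ro.from_quat(s["tool_rot"]).as_matrix().T+s["tcp_pos"]
    else:
        P=(np.dstack([u/f*z,v/f*z,z])-d["t"])@d["R"]
    P[z<=0]=np.nan
    return P,d["pixels"],d
def rows(target,yaw_tool_y=None,s=None):
    "shift in tool axes to world target, and turn so tool y lies along world heading (mod pi)"
    s=s or sense(); R=Ro.from_quat(s["tool_rot"]).as_matrix()
    d=R.T@(np.array(target)-s["tcp_pos"]); a=0
    if yaw_tool_y is not None:
        y=R.T@[np.cos(yaw_tool_y),np.sin(yaw_tool_y),0]; a=np.arctan2(-y[0],y[1]); a=(a+np.pi/2)%np.pi-np.pi/2
    return d.round(4),round(a,3)
def rect(P,m):
    q=P[m]; c=cv2.minAreaRect((q[:,:2]*1000).astype(np.float32)); return c,len(q)
E
python3 - <<'E'
from h import *
for n in("top","side"):
    P,C,d=cloud(n); x,y,z=P[...,0],P[...,1],P[...,2]
    g=C.astype(int).mean(2)
    reg=(x>.3)&(x<.9)&(abs(y)<.25)
    print(n,"bench z",np.nanmedian(z[(x>.35)&(x<.45)&(abs(y)<.1)]))
    print("plate",rect(P,reg&(abs(z-.012)<.005)&(g<95)))
    print("sink",rect(P,reg&(abs(z-.048)<.005)&(g>140)))
    t=reg&(z>.06); print("high",rect(P,t)); 
    q=P[reg&(z>.155)];print("bartop",q.mean(0),len(q), np.nanmax(q[:,2]) if len(q) else 0)
s=sense();print(Ro.from_quat(s["tool_rot"]).as_matrix().round(3))
h=eyes.snapshot("wrist");print(h["hand_eye"].round(3),h["fov_y"])
E
```

```text
top bench z 0.01135344123582491
plate (((646.5302734375, 36.139801025390625), (495.7821044921875, 431.1100158691406), 78.54571533203125), 418)
sink (((677.7084350585938, -57.195281982421875), (252.47335815429688, 552.5999755859375), 67.25801849365234), 1593)
high (((542.7354125976562, -72.42335510253906), (148.4080810546875, 73.54158020019531), 10.715292930603027), 515)
bartop [ 0.54845646 -0.08098799  0.17449634] 468 0.21009358499869676
side bench z 0.013063661328653792
plate (((644.0918579101562, 7.8013153076171875), (496.9993591308594, 514.2072143554688), 87.81090545654297), 5927)
sink (((654.465087890625, -42.002777099609375), (249.73431396484375, 497.2624816894531), 69.79589080810547), 1446)
high (((540.5628662109375, -70.22357940673828), (149.56820678710938, 72.497802734375), 10.773090362548828), 1155)
bartop [ 0.53741072 -0.076699    0.1753736 ] 534 0.20910627593923195
[[-0.929  0.37  -0.001]
 [ 0.37   0.929 -0.001]
 [ 0.    -0.001 -1.   ]]
[[ 0.001 -0.958 -0.288  0.074]
 [ 1.     0.001  0.     0.001]
 [ 0.    -0.288  0.958 -0.119]
 [ 0.     0.     0.     1.   ]] 65.70646984690485
```

```bash
python3 - <<'E'
from h import *
print(rows([.49,.05,.36],0))
for n in("top","side"):
    P,C,d=cloud(n); x,y,z=P[...,0],P[...,1],P[...,2]
    g=C.astype(int).mean(2)
    reg=(x>.38)&(x<.64)&(y>-.13)&(y<.22)
    print("plate",rect(P,reg&(abs(z-.012)<.006)&(g<95)))
    m=reg&(abs(z-.048)<.005)&(g>140);m=cv2.morphologyEx(m.astype(np.uint8),cv2.MORPH_OPEN,np.ones((3,3)))>0
    print("sink",rect(P,m),P[m].mean(0))
    for lo,hi in((.155,.185),(.19,.22)):
        q=P[reg&(z>lo)&(z<hi)];print(q.mean(0),len(q))
E
```

```text
(array([-0.4369, -0.3972, -0.1068]), np.float64(1.192))
plate (((502.2909851074219, -14.746101379394531), (204.6730194091797, 234.12904357910156), 3.5135767459869385), 315)
sink (((453.8468933105469, 0.68988037109375), (179.82850646972656, 60.50017547607422), 79.96803283691406), 1084) [0.45369131 0.0014235  0.04837168]
[ 0.56992206 -0.08165215  0.1614191 ] 312
[ 0.50586077 -0.07966755  0.20131086] 154
plate (((501.5103759765625, 7.0137176513671875), (280.0938720703125, 230.40980529785156), 88.099365234375), 5548)
sink (((450.0541076660156, -0.32952117919921875), (180.4370574951172, 58.739959716796875), 79.83128356933594), 1260) [0.45071236 0.00487917 0.04908579]
[ 0.55568733 -0.07772944  0.16235567] 344
[ 0.5028365  -0.0752226   0.20007605] 180
```

The rows are not in the units I measure in: shifts go in shares of 0.8 m and turns go in shares of pi rad. I convert before sending: -0.44 m / 0.8 = -0.55, -0.397 m / 0.8 = -0.4963, 1.19 rad / 3.1416 = 0.3788.

```bash
python3 -m pendant '[-0.55, -0.4963, -0.1338, 0.3788, 1, -0.55, -0.4963, -0.1338, 0.3788, 1, -0.55, -0.4963, -0.1338, 0.3788, 1, -0.55, -0.4963, -0.1338, 0.3788, 1, -0.55, -0.4963, -0.1338, 0.3788, 1, -0.55, -0.4963, -0.1338, 0.3788, 1, -0.55, -0.4963, -0.1338, 0.3788, 1, -0.55, -0.4963, -0.1338, 0.3788, 1, -0.55, -0.4963, -0.1338, 0.3788, 1, -0.55, -0.4963, -0.1338, 0.3788, 1, -0.55, -0.4963, -0.1338, 0.3788, 1, -0.55, -0.4963, -0.1338, 0.3788, 1, -0.55, -0.4963, -0.1338, 0.3788, 1, -0.55, -0.4963, -0.1338, 0.3788, 1, -0.55, -0.4963, -0.1338, 0.3788, 1, -0.55, -0.4963, -0.1338, 0.3788, 1]' && cat > look.py <<'E'
from h import *
import sys
P,C,d=cloud("wrist"); x,y,z=P[...,0],P[...,1],P[...,2]
cv2.imwrite(f"pics/{sys.argv[1]}.png",C[:,:,::-1])
g=C.astype(int).mean(2)
reg=(x>.36)&(x<.66)&(y>-.16)&(y<.22)
print("plate",rect(P,reg&(abs(z-.012)<.004)&(g<95)), np.nanmedian(z[reg&(abs(z-.012)<.006)&(g<95)]))
m=reg&(abs(z-.048)<.004)&(g>140);m=cv2.morphologyEx(m.astype(np.uint8),cv2.MORPH_OPEN,np.ones((5,5)))>0
print("sink",rect(P,m),np.median(P[m],0))
for lo,hi in((.152,.168),(.168,.175),(.19,.22)):
    q=P[reg&(z>lo)&(z<hi)]
    if len(q)>5: print(lo,q.mean(0),np.median(q[:,2]),cv2.minAreaRect((q[:,:2]*1000).astype(np.float32)),len(q))
E
python3 look.py w1
```

```text
t: 1.95
tcp_pos: [0.492, 0.0506, 0.36]
tool_rot: [0.706, 0.709, -0.0, -0.001]
force: [0.1, 0.2, -1.1]
finger_gap: 0.995
gripper_force: 0.0
plate (((503.4966735839844, 4.4932708740234375), (280.03338623046875, 229.70843505859375), 87.93833923339844), 19867) 0.010678786072353785
sink (((459.4992980957031, 45.66035079956055), (88.08256530761719, 59.799278259277344), 80.70883178710938), 2579) [0.45935541 0.04941851 0.04668163]
0.152 [ 0.5511584  -0.07864117  0.15848879] 0.15853483476556557 ((548.8110961914062, -79.2801284790039), (27.05118179321289, 110.01217651367188), 85.43131256103516) 1198
0.168 [ 0.56466464 -0.0812235   0.16969946] 0.16913105066326437 ((550.3530883789062, -81.51284790039062), (9.12728500366211, 100.14356231689453), 87.77107238769531) 89
0.19 [ 0.50597873 -0.07504516  0.19893789] 0.19835079832419103 ((504.6840515136719, -79.23455047607422), (100.87297058105469, 19.083879470825195), 60.20564651489258) 869
```

View pics/w1.png

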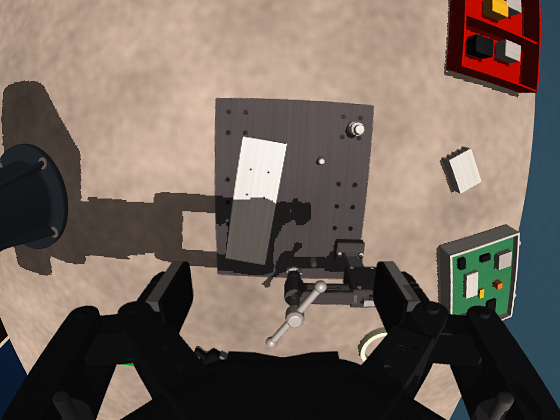

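The wrist view shows the plate, the work (about 260, 195), a side pin (321, 160), the coax plug (356, 129) and the tommy bar's head (295, 320). The plate fit and screw position agree, with plate yaw about −2° and origin about (0.5266, −0.0254). I'll check that and compute the grasp.

```bash
cat >> h.py <<'E'
TH=-0.035; O=np.array([.5266,-.0254])
RP=np.array([[np.cos(TH),-np.sin(TH)],[np.sin(TH),np.cos(TH)]])
def W(px,py): return O+RP@np.array([px,py])/1000   # plate mm -> world m
def Pl(xy): return (np.atleast_2d(xy)-O)@RP*1000    # world -> plate mm
E
python3 - <<'E'
from h import *
P,C,d=cloud("wrist"); x,y,z=P[...,0],P[...,1],P[...,2]
q=P[np.isfinite(z)]; p=Pl(q[:,:2])
for nm,cx,cy in(("pinb",15,85),("plug",70,140)):
    for hi in ((.022,.04),(.044,.06)):
        m=(np.hypot(p[:,0]-cx,p[:,1]-cy)<20)&(q[:,2]>hi[0])&(q[:,2]<hi[1])
        print(nm,m.sum(),p[m].mean(0),q[m][:,2].max() if m.any() else 0)
print(Pl([.4513,.0004]),Pl(W(-20,0)), W(-20,0))
print(rows([.4607,.0546,.12],-.172))
s=sense();print(s["tcp_pos"],s["q"])
E
```

```text
pinb 44 [15.79886365 84.70445698] 0.03263440662852152
pinb 0 [nan nan] 0
plug 53 [ 56.12237611 134.38264959] 0.03990151161608746
plug 70 [ 60.57062382 134.11721575] 0.05465004783049027
[[-76.15669911  23.14923716]] [[-2.00000000e+01  5.53577235e-17]] [ 0.50661225 -0.02470014]
(array([ 0.0042, -0.0314,  0.2402]), np.float64(0.176))
[0.49229847 0.050511   0.36014021] [-1.24046757e-01  2.29636185e-01  1.60391411e+00  1.29683503e-04
  1.30875668e+00 -1.28452922e-01]<stdin>:7: RuntimeWarning: Mean of empty slice.
  ret = um.true_divide(
```

In the tool's units: 0.32 m / 0.8 = 0.4, 0.24 m / 0.8 = 0.3, 0.176 rad / 3.1416 = 0.056.

```bash
python3 -m pendant '[0.005, -0.0388, 0.0625, 0.0477, 1, 0.005, -0.0388, 0.125, 0.056, 1, 0.005, -0.0388, 0.1875, 0.056, 1, 0.005, -0.0388, 0.25, 0.056, 1, 0.005, -0.0388, 0.3, 0.056, 1, 0.005, -0.0388, 0.35, 0.056, 1, 0.005, -0.0388, 0.3813, 0.056, 1, 0.005, -0.0388, 0.4, 0.056, 1, 0.005, -0.0388, 0.4, 0.056, 1, 0.005, -0.0388, 0.4, 0.056, 1, 0.005, -0.0388, 0.4, 0.056, 0, 0.005, -0.0388, 0.4, 0.056, 0, 0.005, -0.0388, 0.4, 0.056, 0, 0.005, -0.0388, 0.4, 0.056, 0, 0.005, -0.0388, 0.4, 0.056, 0, 0.005, -0.0388, 0.4, 0.056, 0, 0.005, -0.0388, 0.4, 0.056, 0, 0.005, -0.0388, 0.4, 0.056, 0]' 30
python3 - <<'E'
from h import *
s=sense();print(s["q"],s["ft_torque"])
th=TH; c=W(-20,0); g=s["tcp_pos"]
# gripped at y=+55 of sink; home grasp point
t=W(-20,55); print("home",t,rows([*t,g[2]],TH))
P,C,d=cloud("side"); x,y,z=P[...,0],P[...,1],P[...,2]; cv2.imwrite("pics/s1.png",C[:,:,::-1])
E
```

```text
t: 3.85
tcp_pos: [0.4622, 0.0533, 0.0416]
tool_rot: [0.766, 0.643, 0.001, 0.0]
force: [-1.6, 2.8, 6.9]
finger_gap: 0.698
gripper_force: 33.3
[-1.26319248e-01  7.13539657e-01  1.98061033e+00  7.49732371e-04
  4.46233999e-01  4.74988650e-02] [ 0.27792083  0.24483029 -0.05348711]
home [0.50853686 0.03026617] (array([-0.0146,  0.0496,  0.0001]), np.float64(-0.139))
```

In the tool's units: 0.05 m / 0.8 = 0.0625, 0.048 m / 0.8 = 0.06, -0.139 rad / 3.1416 = -0.0442.

```bash
python3 -m pendant '[-0.0025, 0.0125, 0, -0.0127, 0, -0.005, 0.025, 0, -0.0255, 0, -0.0075, 0.0375, 0, -0.0382, 0, -0.01, 0.0475, 0, -0.0442, 0, -0.0113, 0.0546, 0, -0.0442, 0, -0.0113, 0.0575, 0, -0.0442, 0, -0.0113, 0.06, 0, -0.0442, 0, -0.0106, 0.0625, 0, -0.0442, 0, -0.0106, 0.0625, 0, -0.0442, 0, -0.0106, 0.0625, 0, -0.0442, 0]'
python3 - <<'E'
from h import *
s=sense();print(Pl(s["tcp_pos"][:2]),s["ft_torque"])
E
```

```text
t: 4.9
tcp_pos: [0.5065, 0.0366, 0.0417]
tool_rot: [0.72, 0.694, -0.002, -0.002]
force: [-7.7, 0.7, 11.7]
finger_gap: 0.699
gripper_force: 34.2
[[-22.2970857   61.28275712]] [ 0.10261355  0.81028148 -0.33331232]
```

In the tool's units: -0.01 m / 0.8 = -0.0125, -0.009 m / 0.8 = -0.0113.

```bash
python3 -m pendant '[-0.0025, 0, 0, 0, 0, -0.005, 0, 0, 0, 0, -0.0063, 0, 0, 0, 0, -0.0075, 0, 0, 0, 0, -0.0088, 0, 0, 0, 0, -0.01, 0, 0, 0, 0, -0.0113, 0.0013, 0, 0, 0, -0.0125, 0.0025, 0, 0, 0, -0.0125, 0.0025, 0, 0, 0]'
python3 - <<'E'
from h import *
s=sense();print(Pl(s["tcp_pos"][:2]),s["ft_torque"])
P,C,d=cloud("wrist");cv2.imwrite("pics/w2.png",C[:,:,::-1])
for n in("side","top","wrist"):
    P,C,d=cloud(n); x,y,z=P[...,0],P[...,1],P[...,2]; g=C.astype(int).mean(2)
    m=(x>.4)&(x<.6)&(y>-.14)&(y<.1)&(abs(z-.048)<.005)&(g>130);m=cv2.morphologyEx(m.astype(np.uint8),cv2.MORPH_OPEN,np.ones((3,3)))>0
    r,k=rect(P,m);print(n,r,k,Pl(np.array(r[0])/1000))
E
```

```text
t: 5.8
tcp_pos: [0.5096, 0.0283, 0.0416]
tool_rot: [0.72, 0.694, 0.0, -0.002]
force: [-3.0, 11.8, 7.9]
finger_gap: 0.697
gripper_force: 33.5
[[-18.88286413  53.11353552]] [1.53370921 0.12155071 0.01246892]
side ((506.1493835449219, -22.99048614501953), (177.8551788330078, 62.20087432861328), 87.3440933227539) 256 [[-20.5224075    1.69241273]]
top ((505.93988037109375, -100.8412857055664), (28.75982666015625, 61.36217498779297), 82.03157806396484) 74 [[-18.00756066 -76.1180392 ]]
wrist ((509.3857727050781, 29.452857971191406), (70.67011260986328, 59.953861236572266), 87.6231689453125) 8360 [[-19.12314274  54.21688907]]
```

In the tool's units: 0.01 m / 0.8 = 0.0125, 0.009 m / 0.8 = 0.0113.

```bash
python3 -m pendant '[0, 0.0013, 0, 0, 0, -0.0013, 0.0025, 0, 0, 0, -0.0013, 0.0038, 0, 0, 0, -0.0013, 0.0038, 0, 0, 0, -0.0013, 0.0038, 0, 0, 0.8, -0.0013, 0.0038, 0, 0, 0.8, -0.0013, 0.005, 0, 0, 0.8, -0.0013, 0.0075, 0, 0, 0.8, -0.0013, 0.0088, 0, 0, 0.8, -0.0013, 0.01, 0, 0, 0.8, -0.0013, 0.0113, 0, 0, 0.8, -0.0013, 0.0125, 0, 0, 0.8, -0.0013, 0.0125, 0, 0, 0.8]'
python3 - <<'E'
from h import *
s=sense();print(Pl(s["tcp_pos"][:2]),s["ft_torque"])
for n in("side","wrist"):
    P,C,d=cloud(n); x,y,z=P[...,0],P[...,1],P[...,2]; g=C.astype(int).mean(2)
    m=(x>.4)&(x<.6)&(y>-.14)&(y<.1)&(abs(z-.048)<.005)&(g>130);m=cv2.morphologyEx(m.astype(np.uint8),cv2.MORPH_OPEN,np.ones((3,3)))>0
    r,k=rect(P,m);print(n,r,k,Pl(np.array(r[0])/1000))
E
```

```text
t: 7.3
tcp_pos: [0.5136, 0.0251, 0.0397]
tool_rot: [0.719, 0.695, -0.006, -0.007]
force: [-13.3, 0.0, 8.6]
finger_gap: 0.799
gripper_force: 6.3
[[-14.71707178  50.05795607]] [-0.11506433  2.15095038  0.01828317]
side ((504.9486083984375, -23.53307342529297), (178.38661193847656, 59.16814422607422), 87.47317504882812) 263 [[-21.70346057   1.1081392 ]]
wrist ((510.20361328125, 49.68885040283203), (30.868783950805664, 60.100006103515625), 86.52938842773438) 9017 [[-19.01391818  74.4691068 ]]
```

In the tool's units: 0.07 m / 0.8 = 0.0875, 0.065 m / 0.8 = 0.0813.

```bash
python3 -m pendant '[0, -0.005, 0, 0, 1, 0, -0.01, 0, 0, 1, 0, -0.01, 0, 0, 1, 0, -0.01, -0.0313, 0, 1, 0, -0.01, -0.0625, 0, 1, 0.0438, -0.01, -0.075, 0, 0.5, 0.0875, -0.01, -0.075, 0, 0, 0.0875, -0.01, -0.075, 0, 0, 0.0875, -0.01, -0.075, 0, 0, 0.0875, -0.01, -0.0438, 0, 0, 0.0875, -0.01, -0.0125, 0, 0, 0.0875, -0.01, -0.0063, 0, 0, 0.0813, -0.01, -0.0063, 0, 0, 0.075, -0.01, -0.0063, 0, 0, 0.0713, -0.01, -0.0063, 0, 0, 0.0688, -0.01, -0.0063, 0, 0, 0.0688, -0.01, -0.0063, 0, 0]'
python3 - <<'E'
from h import *
s=sense();print(Pl(s["tcp_pos"][:2]),s["ft_torque"],s["finger_gap"])
for n in("side",):
    P,C,d=cloud(n); x,y,z=P[...,0],P[...,1],P[...,2]; g=C.astype(int).mean(2)
    m=(x>.4)&(x<.6)&(y>-.14)&(y<.1)&(abs(z-.048)<.005)&(g>130);m=cv2.morphologyEx(m.astype(np.uint8),cv2.MORPH_OPEN,np.ones((3,3)))>0
    r,k=rect(P,m);print(n,r,k,Pl(np.array(r[0])/1000))
E
```

```text
t: 9.1
tcp_pos: [0.5158, 0.0794, 0.046]
tool_rot: [0.72, 0.694, 0.0, 0.001]
force: [0.3, 0.2, -0.9]
finger_gap: -0.002
gripper_force: 0.0
[[-14.41195529 104.35372575]] [ 0.03519919 -0.01541504  0.00957654] -0.002165610987091009
side ((498.764892578125, -72.80357360839844), (83.74116516113281, 51.755855560302734), 87.60186004638672) 284 [[-26.1592738  -48.34857175]]
```

In the tool's units: -0.006 m / 0.8 = -0.0075, -0.005 m / 0.8 = -0.0063.

```bash
python3 -m pendant '[0, -0.0038, 0, 0, 0, 0, -0.0063, 0, 0, 0, -0.0025, -0.0063, 0, 0, 0, -0.005, -0.0063, 0, 0, 0, -0.0063, -0.0063, 0, 0, 0, -0.0075, -0.0063, 0, 0, 0, -0.0075, -0.0063, 0, 0, 0]' && python3 -c "
from h import *
s=sense();print(Pl(s['tcp_pos'][:2]),s['force'])"
```

```text
t: 9.85
tcp_pos: [0.5103, 0.0744, 0.0453]
tool_rot: [0.72, 0.694, 0.0, -0.0]
force: [0.9, 3.1, -0.5]
finger_gap: -0.002
gripper_force: 1.8
[[-19.8263994   99.17772712]] [ 0.9076431   3.06518124 -0.45227835]
```

In the tool's units: -0.005 m / 0.8 = -0.0063, -0.004 m / 0.8 = -0.005.

```bash
python3 -m pendant '[-0.0013, 0, 0, 0, 0, -0.0025, 0, 0, 0, 0, -0.0038, 0, 0, 0, 0, -0.005, 0, 0, 0, 0, -0.0063, 0, 0, 0, 0, -0.0063, 0, 0, 0, 0]' && python3 -c "
from h import *
s=sense();print(Pl(s['tcp_pos'][:2]),s['force'])"
```

```text
t: 10.45
tcp_pos: [0.5093, 0.0739, 0.0454]
tool_rot: [0.721, 0.693, 0.002, -0.002]
force: [1.2, 25.3, 1.8]
finger_gap: 0.001
gripper_force: 12.7
[[-20.80781386  98.59090158]] [ 1.24560608 25.26395939  1.82335915]
```

In the tool's units: -0.26 m / 0.8 = -0.325, 0.02 m / 0.8 = 0.025.

```bash
python3 -m pendant '[0.0125, 0, 0, 0, 0, 0.0313, 0, 0, 0, 0, 0.0313, 0, -0.05, 0, 0, 0.0313, 0, -0.1125, 0, 0, 0.025, 0, -0.175, 0, 0, -0.0125, 0, -0.225, 0, 0, -0.05, 0, -0.275, 0, 0, -0.05, 0, -0.325, 0, 0, -0.05, 0, -0.325, 0, 0, -0.05, 0, -0.325, 0, 0]' && python3 look.py w3 && python3 -c "
from h import *
s=sense();print(s['q'])
P,C,d=cloud('side');cv2.imwrite('pics/s3.png',C[100:300,150:400,::-1].repeat(2,0).repeat(2,1))"
```

```text
t: 11.45
tcp_pos: [0.5087, 0.0289, 0.3062]
tool_rot: [0.72, 0.694, 0.0, 0.001]
force: [-0.7, 0.3, -0.8]
finger_gap: 0.001
gripper_force: 0.0
plate (((503.35137939453125, 4.6090545654296875), (278.885009765625, 230.55421447753906), 88.09489440917969), 15603) 0.010726505987867313
sink (((506.8763122558594, -8.691818237304688), (146.3283233642578, 60.078643798828125), 87.84537506103516), 3420) [0.51274271 0.02435092 0.04665586]
0.152 [ 0.59290549 -0.07370543  0.15714356] 0.1576937918918837 ((583.25732421875, -72.30372619628906), (16.208003997802734, 72.75679779052734), 79.8056411743164) 397
0.19 [ 0.50477591 -0.08077105  0.20471163] 0.2047299308133415 ((504.8150939941406, -81.04369354248047), (14.081587791442871, 7.814534664154053), 87.54434204101562) 107
[-1.62240030e-01  3.08096093e-01  1.65436246e+00 -4.16367533e-04
  1.18026758e+00 -1.27053927e-01]
```

View pics/w3.png

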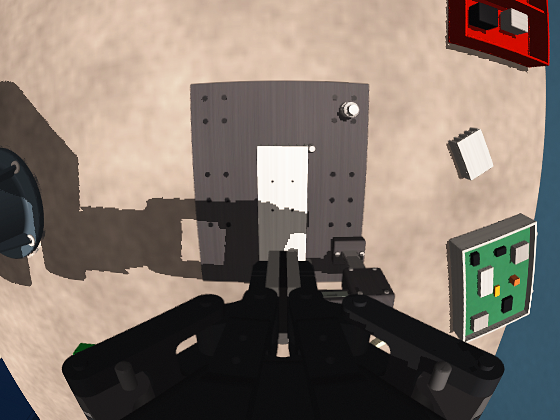

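The wrist view shows the work against side pin b at (312, 149) and parallel to the plate. I'll check the long-edge fit more closely and work out the next approach.

```bash
cat > edge.py <<'E'
from h import *
P,C,d=cloud("wrist"); g=C.astype(int).mean(2); z=P[...,2]; p=((P[...,:2]-O)@RP*1000)
def fit(m,axis,lo,hi,sgn):
    a=p[m]; b=[]
    for c in np.arange(lo,hi,2.5):
        k=a[(abs(a[:,1-axis]-c)<1.25)&True][:,axis]
        if len(k)>6: b.append((c,sgn*np.percentile(sgn*k,97)))
    b=np.array(b); f=np.polyfit(b[:,0],b[:,1],1)
    for _ in range(3):
        r=b[:,1]-np.polyval(f,b[:,0]); ok=abs(r)<max(1.0,1.5*np.median(abs(r))); f=np.polyfit(b[ok,0],b[ok,1],1)
    return f, ok.sum()
m=(abs(z-.0467)<.004)&(abs(p[...,0]+20)<50)&(abs(p[...,1])<110)
for s in(1,-1): print("sink x edge",s,fit(m,0,-30,80,s))
print("sink y end",fit(m,1,-45,5,1))
m=(abs(z-.0107)<.004)&(g<110)&(abs(p[...,0]+25)<125)&(abs(p[...,1]-30)<150)
for s in(1,-1): print("plate x edge",s,fit(m,0,-20,150,s))
print("plate y end",fit(m,1,-120,50,1))
E
python3 edge.py; python3 -c "
from h import *
print(rows([*W(44,-55),.25],TH+np.pi/2),rows([*W(-20,-55),.25],TH))"
```

```text
sink x edge 1 (array([0.00823003, 7.59976962]), np.int64(41))
sink x edge -1 (array([ 1.72143064e-03, -4.85032606e+01]), np.int64(43))
sink y end (array([-9.69004653e-04,  8.52444623e+01]), np.int64(20))
plate x edge 1 (array([-1.73233114e-02,  8.51559498e+01]), np.int64(46))
plate x edge -1 (array([ 1.96866235e-02, -1.33368803e+02]), np.int64(52))
plate y end (array([1.81926088e-02, 1.63556890e+02]), np.int64(55))
(array([-0.1092,  0.0652,  0.0534]), np.float64(-1.57)) (array([-0.1092,  0.0012,  0.0537]), np.float64(0.0))
```

```bash
sed -i 's/,97)/,99.8)/' edge.py && python3 edge.py
```

```text
sink x edge 1 (array([2.77828787e-03, 9.16567315e+00]), np.int64(44))
sink x edge -1 (array([ 1.55801578e-04, -4.98323845e+01]), np.int64(44))
sink y end (array([2.17293451e-03, 8.88353214e+01]), np.int64(20))
plate x edge 1 (array([-1.64308079e-03,  8.93291598e+01]), np.int64(66))
plate x edge -1 (array([ 4.13277203e-03, -1.37754686e+02]), np.int64(65))
plate y end (array([-6.53882603e-04,  1.68039918e+02]), np.int64(67))
```

In the tool's units: 0.115 m / 0.8 = 0.1438, -0.109 m / 0.8 = -0.1363, -1.57 rad / 3.1416 = -0.4997.

```bash
python3 -m pendant '[-0.05, 0.0375, 0, -0.0477, 0, -0.1, 0.0625, 0, -0.0955, 0, -0.1363, 0.0813, 0, -0.1432, 0, -0.1363, 0.0813, 0, -0.191, 0, -0.1363, 0.0813, 0, -0.2387, 0, -0.1363, 0.0813, 0.025, -0.2865, 0, -0.1363, 0.0813, 0.05, -0.3342, 0, -0.1363, 0.0813, 0.0675, -0.382, 0, -0.1363, 0.0813, 0.0675, -0.4297, 0, -0.1363, 0.0813, 0.0675, -0.4775, 0, -0.1363, 0.0813, 0.1, -0.4997, 0, -0.1363, 0.0813, 0.125, -0.4997, 0, -0.1363, 0.0813, 0.1438, -0.4997, 0, -0.1363, 0.0813, 0.1438, -0.4997, 0]' && python3 - <<'E'
from h import *
s=sense();print(Pl(s["tcp_pos"][:2]),s["q"],s["force"],rows([*W(44,-55),.182],TH+np.pi/2))
P,C,d=cloud("side");cv2.imwrite('pics/s4.png',cv2.resize(C[80:280,150:400,::-1],None,fx=3,fy=3))
q=P.reshape(-1,3);c=C.reshape(-1,3).astype(int);p=Pl(q[:,:2])
m=(abs(p[:,0]+20)<60)&(abs(p[:,1]+55)<60)&(q[:,2]>.19)&(c.mean(1)>100)
print(m.sum(),cv2.minAreaRect(p[m].astype(np.float32)),np.median(q[m][:,2]))
E
```

```text
t: 13.05
tcp_pos: [0.5675, -0.0811, 0.1866]
tool_rot: [0.018, 1.0, 0.001, -0.004]
force: [-0.8, -0.4, -0.3]
finger_gap: 0.004
gripper_force: 0.0
[[ 42.78236381 -54.23633907]] [-3.36751573e-01  5.46583115e-01  1.62363565e+00 -1.92262817e-04
  9.79683412e-01 -1.87208629e+00] [-0.75743321 -0.4135189  -0.30982264] (array([-0.0013, -0.0008,  0.0046]), np.float64(-0.0))
141 ((-4.926414489746094, -46.68125915527344), (107.49878692626953, 81.3834228515625), 83.87657928466797) 0.20063661387130247
```

View pics/s4.png

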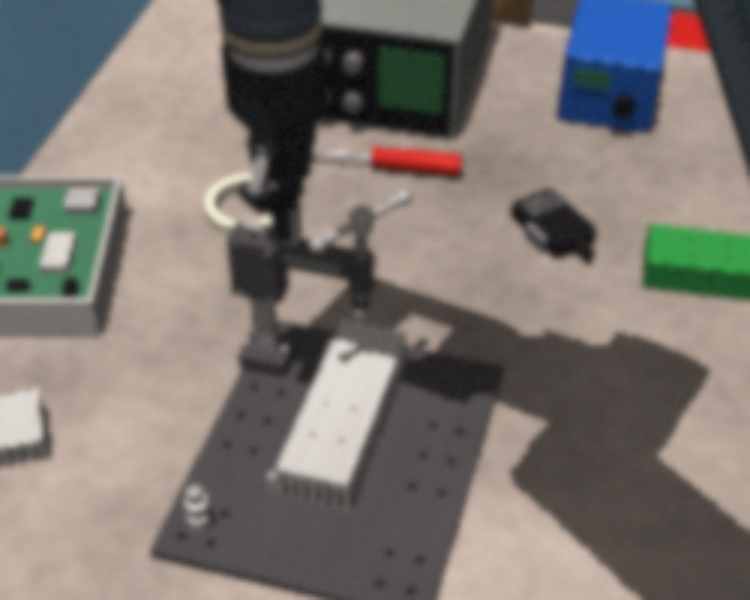

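Fingertips at about (285, 240) stand just over the arm in front of the collar (255, 262). The work lies home at (340, 420). I'll press down now.

In the tool's units: 0.013 m / 0.8 = 0.0163, 0.011 m / 0.8 = 0.0138.

```bash
python3 -m pendant '[-0.0013, -0.001, 0.0038, 0, 0, -0.0013, -0.001, 0.0063, 0, 0, -0.0013, -0.001, 0.0088, 0, 0, -0.0013, -0.001, 0.0113, 0, 0, -0.0013, -0.001, 0.0138, 0, 0, -0.0013, -0.001, 0.0163, 0, 0]' && python3 -m pendant '[0, 0, 0.0038, 0, 0, 0, 0, 0.0075, 0, 0, 0, 0, 0.0113, 0, 0, 0, 0, 0.015, 0, 0, 0, 0, 0.0188, 0, 0]'
```

```text
t: 13.7
tcp_pos: [0.571, -0.0831, 0.1778]
tool_rot: [0.018, 1.0, -0.0, 0.001]
force: [0.2, -0.1, 2.0]
finger_gap: 0.005
gripper_force: 1.3
t: 14.2
tcp_pos: [0.5711, -0.0831, 0.1621]
tool_rot: [0.018, 1.0, -0.0, 0.0]
force: [1.7, 0.1, 3.9]
finger_gap: -0.001
gripper_force: 1.5
```

In the tool's units: 0.021 m / 0.8 = 0.0263, 0.002 m / 0.8 = 0.0025.

```bash
python3 -m pendant '[0.0013, 0, 0.0038, 0, 0, 0.0025, 0, 0.0075, 0, 0, 0.0025, 0, 0.0113, 0, 0, 0.0025, 0, 0.015, 0, 0, 0.0025, 0, 0.0188, 0, 0, 0.0025, 0, 0.0225, 0, 0, 0.0025, 0, 0.0263, 0, 0]' && python3 -m pendant '[0, 0, 0.0013, 0, 0, 0, 0, 0.0025, 0, 0, 0, 0, 0.0038, 0, 0, 0, 0, 0.005, 0, 0]'
```

```text
t: 14.9
tcp_pos: [0.5689, -0.0831, 0.1411]
tool_rot: [0.018, 1.0, -0.0, 0.0]
force: [3.2, -0.8, 3.9]
finger_gap: -0.0
gripper_force: 1.8
t: 15.3
tcp_pos: [0.5684, -0.0829, 0.1371]
tool_rot: [0.018, 1.0, 0.0, -0.0]
force: [1.7, -0.8, 1.8]
finger_gap: -0.002
gripper_force: 1.5
```

In the tool's units: 0.005 m / 0.8 = 0.0063, 0.004 m / 0.8 = 0.005.

```bash
python3 -m pendant '[0, 0, 0.0013, 0, 0, 0, 0, 0.0025, 0, 0, 0, 0, 0.0038, 0, 0, 0, 0, 0.005, 0, 0, 0, 0, 0.0063, 0, 0]' && python3 -m pendant '[0, 0, 0.0013, 0, 0, 0, 0, 0.0025, 0, 0, 0, 0, 0.0038, 0, 0]'
```

```text
t: 15.8
tcp_pos: [0.5684, -0.0829, 0.1321]
tool_rot: [0.018, 1.0, 0.0, -0.0]
force: [1.0, -2.3, 2.2]
finger_gap: 0.002
gripper_force: 1.4
t: 16.1
tcp_pos: [0.569, -0.0829, 0.1297]
tool_rot: [0.018, 1.0, -0.0, 0.0]
force: [0.4, -0.5, 7.3]
finger_gap: 0.003
gripper_force: 3.9
```

In the tool's units: 0.002 m / 0.8 = 0.0025, 0.001 m / 0.8 = 0.0013.

```bash
python3 -m pendant '[0, 0, 0.0013, 0, 0, 0, 0, 0.0025, 0, 0, 0, 0, 0.0025, 0, 0]' && python3 -m pendant '[0, 0, 0.0013, 0, 0, 0, 0, 0.0025, 0, 0, 0, 0, 0.0025, 0, 0]'
```

```text
t: 16.4
tcp_pos: [0.5692, -0.0829, 0.1293]
tool_rot: [0.018, 1.0, -0.0, 0.001]
force: [-1.2, -0.1, 14.2]
finger_gap: -0.001
gripper_force: 7.5
t: 16.7
tcp_pos: [0.5693, -0.0829, 0.129]
tool_rot: [0.018, 1.0, -0.0, 0.001]
force: [-3.7, 1.5, 25.7]
finger_gap: -0.001
gripper_force: 12.5
```

In the tool's units: 0.002 m / 0.8 = 0.0025, 0.001 m / 0.8 = 0.0013.

```bash
python3 -m pendant '[0, 0, 0.0013, 0, 0, 0, 0, 0.0025, 0, 0, 0, 0, 0.0025, 0, 0]'
```

```text
t: 17.0
tcp_pos: [0.5695, -0.083, 0.1287]
tool_rot: [0.018, 1.0, -0.001, 0.002]
force: [-6.1, 1.0, 35.6]
finger_gap: -0.004
gripper_force: 17.6
```

In the tool's units: -0.2 m / 0.8 = -0.25, -0.08 m / 0.8 = -0.1.

```bash
python3 -m pendant '[0, 0, -0.0125, 0, 0, 0, 0, -0.05, 0, 0, 0, 0, -0.1, 0, 0, -0.025, 0, -0.15, 0, 0, -0.0625, 0, -0.2, 0, 0, -0.1, 0, -0.25, 0, 0, -0.1125, 0, -0.25, 0, 0, -0.1125, 0, -0.25, 0, 0]' && cat > clamp.py <<'E'
from h import *
import sys
P,C,d=cloud("wrist"); p=np.dstack([(P[...,:2]-O)@RP*1000,P[...,2]*1000]); g=C.astype(int).mean(2)
if len(sys.argv)>1: cv2.imwrite(f"pics/{sys.argv[1]}.png",C[:,:,::-1])
q=p[np.isfinite(p[...,2])]; gg=g[np.isfinite(p[...,2])]
m=(abs(q[:,1]+55)<7)&(q[:,0]>0)&(q[:,0]<44)&(abs(q[:,2]-106)<9)
if m.sum()>20: print("arm z = a*x+b",np.polyfit(q[m,0],q[m,2],1),m.sum(),"median",np.median(q[m,2]))
m=(np.hypot(q[:,0]+20,q[:,1]+55)<60)&(q[:,2]>128)&(q[:,2]<165)
a=q[m]; print(m.sum(),"tommy z",np.percentile(a[:,2],[5,50,95]))
r=cv2.minAreaRect(a[:,:2].astype(np.float32)); b=cv2.boxPoints(r); print(r)
l=a[a[:,2]<np.percentile(a[:,2],70)]
f=np.hypot(a[:,0]+20,a[:,1]+55)>18
v=a[f][:,:2]-[-20,-55]; w,E=np.linalg.eigh(v.T@v); print("tommy heading in plate deg",np.degrees(np.arctan2(E[1,1],E[0,1])), "median z arms",np.median(a[f][:,2]))
for sg in(1,-1):
    e=v[(v@E[:,1])*sg>25]; print(" end",sg,len(e),e.mean(0) if len(e) else 0)
E
python3 clamp.py w5; python3 -c "
from h import *
s=sense();print(Pl(s['tcp_pos'][:2]))"
```

```text
t: 17.8
tcp_pos: [0.6593, -0.0858, 0.3229]
tool_rot: [0.018, 1.0, 0.0, -0.0]
force: [0.6, 0.1, -0.9]
finger_gap: -0.001
gripper_force: 0.0
arm z = a*x+b [-2.46478507e-02  1.06627509e+02] 584 median 106.10853162878546
1225 tommy z [144.1411235  147.73576021 154.29354053]
((-17.508480072021484, -55.86659240722656), (102.00643157958984, 19.35822868347168), 53.766822814941406)
tommy heading in plate deg 57.679586113164724 median z arms 147.07054249646023
 end 1 288 [23.36704446 31.62901406]
 end -1 256 [-17.63113223 -33.93650663]
[[132.83397563 -55.49701741]]
```

View pics/w5.png

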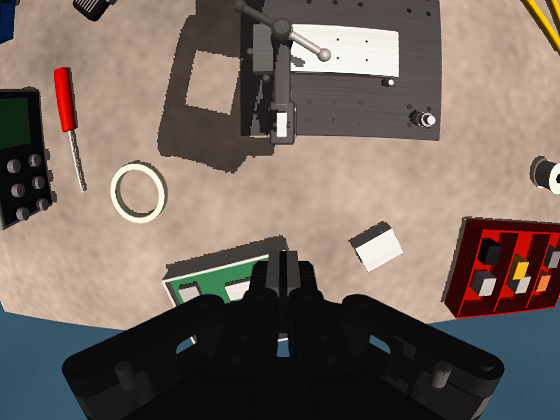

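The arm slopes up toward the pad by about 0.025 rad, so it is cocked and biting. The head is at pixel (282, 28) and the tommy balls at (240, 5) and (325, 55). Now I'll work out the rows for pushing the tommy bar.

```bash
cat >> h.py <<'E'
C0=np.array([-18.5,-55.5]); R0=30.
def fing(phi,off,z):
    "plate pose of TCP for bar heading phi (deg), tool x along clockwise tangent"
    a=np.radians(phi); u=np.array([np.cos(a),np.sin(a)]); n=np.array([-u[1],u[0]])
    xy=W(*(C0+R0*u+off*n)); return np.array([*xy,z]), TH+a-np.pi/2
def trows(l,z,s=None,base=None):
    s=s or sense(); R=Ro.from_quat(s["tool_rot"]).as_matrix(); p0=s["tcp_pos"]
    for phi,off in l:
        t,h=fing(phi,off,z); d=R.T@(t-p0); v=R.T@[np.cos(h),np.sin(h),0]
        print(phi,off,d.round(4),round(np.arctan2(v[1],v[0]),3))
def torque(s=None):
    s=s or sense(); c=W(*C0); r=s["tcp_pos"][:2]-c; F=s["force"]
    return s["ft_torque"][2]+r[0]*F[1]-r[1]*F[0], F.round(1), round(s["ft_torque"][2],3), Pl(s["tcp_pos"][:2])[0].round(1)
E
python3 -c "
from h import *
trows([(237,27)],.25);trows([(237,27)],.151)"
```

```text
237 27 [ 0.1447 -0.04    0.0719] 0.576
237 27 [ 0.1442 -0.0402  0.1709] 0.576
```

The rows are not in the units I measure in: shifts go in shares of 0.8 m and turns go in shares of pi rad. I convert before sending: 0.171 m / 0.8 = 0.2138, 0.168 m / 0.8 = 0.21, 0.576 rad / 3.1416 = 0.1833.

```bash
python3 -m pendant '[0.05, -0.0125, 0, 0.0477, 0, 0.1, -0.025, 0.0125, 0.0955, 0, 0.15, -0.0438, 0.0375, 0.1432, 0, 0.1813, -0.05, 0.075, 0.1833, 0, 0.1813, -0.05, 0.125, 0.1833, 0, 0.1813, -0.05, 0.175, 0.1833, 0, 0.1804, -0.05, 0.21, 0.1833, 0, 0.1804, -0.05, 0.2138, 0.1833, 0, 0.1804, -0.05, 0.2138, 0.1833, 0]' 30 && python3 -c "
from h import *
print(torque(),sense()['q']);trows([(237,18),(237,16)]+[(237-8*i,16) for i in range(1,5)],.151)"
```

```text
t: 18.75
tcp_pos: [0.5108, -0.12, 0.1509]
tool_rot: [0.301, 0.954, 0.0, -0.003]
force: [0.3, -0.4, 0.0]
finger_gap: 0.0
gripper_force: 0.0
(np.float64(0.040324534462981745), array([ 0.3, -0.4,  0. ]), np.float64(0.03), array([-12.4, -95.1])) [-4.43926719e-01  5.47308586e-01  1.77453137e+00  5.75593993e-06
  8.25440279e-01 -1.40275823e+00]
237 18 [ 0.0087 -0.0001 -0.    ] -0.001
237 16 [ 0.0107 -0.0001 -0.    ] -0.001
229 16 [ 0.015 -0.002 -0.   ] 0.139
221 16 [ 0.0196 -0.0033  0.    ] 0.278
213 16 [ 0.0243 -0.004   0.0001] 0.418
205 16 [ 0.029  -0.004   0.0001] 0.558
```

In the tool's units: 0.0196 m / 0.8 = 0.0245, 0.015 m / 0.8 = 0.0188, 0.278 rad / 3.1416 = 0.0885.

```bash
python3 -m pendant '[0.0063, 0, 0, 0, 0, 0.0109, 0, 0, 0, 0, 0.0134, 0, 0, 0, 0, 0.0188, -0.0025, 0, 0.0442, 0, 0.0245, -0.0041, 0, 0.0885, 0, 0.0245, -0.0041, 0, 0.0885, 0]' && python3 -c "
from h import *
print(torque())
P,C,d=cloud('side');cv2.imwrite('pics/s6.png',cv2.resize(C[60:260,150:400,::-1],None,fx=3,fy=3))
trows([(221-8*i,16) for i in range(1,7)],.151)"
```

```text
t: 19.35
tcp_pos: [0.4963, -0.1131, 0.1536]
tool_rot: [0.43, 0.903, -0.0, 0.002]
force: [1.6, -1.3, 0.6]
finger_gap: -0.002
gripper_force: 1.0
(np.float64(0.04203498652152843), array([ 1.6, -1.3,  0.6]), np.float64(-0.023), array([-27.2, -88.7]))
213 16 [ 0.0077 -0.0036  0.0025] 0.143
205 16 [ 0.0122 -0.0049  0.0024] 0.283
197 16 [ 0.0169 -0.0056  0.0024] 0.422
189 16 [ 0.0217 -0.0056  0.0024] 0.562
181 16 [ 0.0264 -0.0049  0.0024] 0.701
173 16 [ 0.0309 -0.0036  0.0024] 0.841
```

View pics/s6.png

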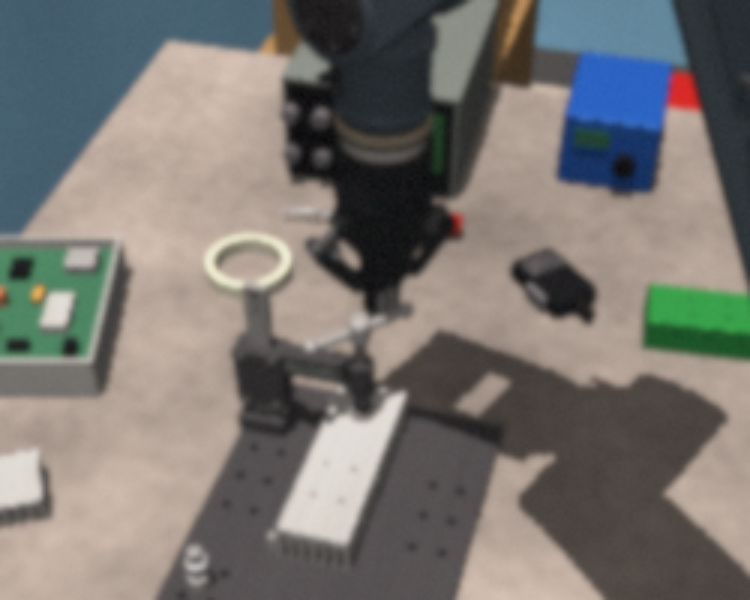

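The side view shows the closed tips at about (385, 300) behind the tommy bar, which runs (310, 347) to (405, 310). I'll go on turning.

In the tool's units: 0.0309 m / 0.8 = 0.0386, 0.0264 m / 0.8 = 0.033, 0.841 rad / 3.1416 = 0.2677.

```bash
python3 -m pendant '[0.0096, -0.0045, 0, 0.0455, 0, 0.0153, -0.0061, 0, 0.0901, 0, 0.0211, -0.007, 0, 0.1343, 0, 0.0271, -0.007, 0, 0.1789, 0, 0.033, -0.0061, 0, 0.2231, 0, 0.0386, -0.0045, 0, 0.2677, 0, 0.0386, -0.0045, 0, 0.2677, 0]' && python3 -c "
from h import *
print(torque(),sense()['tcp_pos'][2])
trows([(173-8*i,16) for i in range(0,7)],.151)"
```

```text
t: 20.1
tcp_pos: [0.4743, -0.0916, 0.1532]
tool_rot: [0.76, 0.649, 0.001, 0.002]
force: [2.9, -3.6, 0.7]
finger_gap: -0.001
gripper_force: 1.6
(np.float64(0.0972164532461144), array([ 2.9, -3.6,  0.7]), np.float64(-0.051), array([-49.9, -67.9])) 0.15320367332578835
173 16 [ 0.0002 -0.0004  0.0022] 0.0
165 16 [ 0.0045 -0.0023  0.0022] 0.14
157 16 [ 0.0091 -0.0036  0.0022] 0.279
149 16 [ 0.0138 -0.0043  0.0022] 0.419
141 16 [ 0.0185 -0.0043  0.0022] 0.559
133 16 [ 0.0232 -0.0036  0.0021] 0.698
125 16 [ 0.0278 -0.0023  0.0021] 0.838
```

In the tool's units: 0.0232 m / 0.8 = 0.029, 0.002 m / 0.8 = 0.0025, 0.698 rad / 3.1416 = 0.2222.

```bash
python3 -m pendant '[0.0056, -0.0029, 0, 0.0446, 0, 0.0114, -0.0045, 0.0013, 0.0888, 0, 0.0173, -0.0054, 0.0025, 0.1334, 0, 0.0231, -0.0054, 0.0025, 0.1779, 0, 0.029, -0.0045, 0.0025, 0.2222, 0]' && python3 -c "
from h import *
print(torque(),sense()['tcp_pos'][2])
trows([(133-8*i,16) for i in range(0,7)],.151)"
```

```text
t: 20.6
tcp_pos: [0.4726, -0.0679, 0.1506]
tool_rot: [0.937, 0.349, -0.001, 0.001]
force: [-2.6, -7.1, 2.0]
finger_gap: 0.0
gripper_force: 3.4
(np.float64(0.26347506369792184), array([-2.6, -7.1,  2. ]), np.float64(-0.006), array([-52.5, -44.4])) 0.15062014898822995
133 16 [ 0.0013  0.0013 -0.0004] -0.002
125 16 [ 0.0056 -0.0006 -0.0004] 0.137
117 16 [ 0.0102 -0.0019 -0.0004] 0.277
109 16 [ 0.0149 -0.0026 -0.0004] 0.416
101 16 [ 0.0196 -0.0026 -0.0004] 0.556
93 16 [ 0.0243 -0.002  -0.0004] 0.696
85 16 [ 0.0289 -0.0007 -0.0004] 0.835
```

In the tool's units: 0.0183 m / 0.8 = 0.0229, 0.0136 m / 0.8 = 0.017, 0.14 rad / 3.1416 = 0.0446.

```bash
python3 -m pendant '[0.0054, -0.0024, 0, 0.0446, 0, 0.0111, -0.004, 0, 0.0888, 0, 0.017, -0.0049, 0, 0.1334, 0, 0.0229, -0.0049, 0, 0.1779, 0]' && python3 -c "
from h import *
print(torque(),sense()['tcp_pos'][2])
trows([(101-8*i,16) for i in range(0,7)],.15)"
```

```text
t: 21.0
tcp_pos: [0.4821, -0.0523, 0.1501]
tool_rot: [0.997, 0.077, -0.003, -0.0]
force: [-5.0, -4.1, 0.8]
finger_gap: -0.002
gripper_force: 3.5
(np.float64(0.25640220986361667), array([-5. , -4.1,  0.8]), np.float64(0.018), array([-43.6, -28.5])) 0.15007314673811206
101 16 [0.0035 0.0013 0.0001] -0.003
93 16 [ 0.0078 -0.0006  0.    ] 0.137
85 16 [ 0.0123 -0.002   0.    ] 0.276
77 16 [ 0.017  -0.0026 -0.    ] 0.416
69 16 [ 0.0218 -0.0027 -0.    ] 0.556
61 16 [ 0.0265 -0.002  -0.0001] 0.695
53 16 [ 0.031  -0.0007 -0.0001] 0.835
```

In the tool's units: 0.0135 m / 0.8 = 0.0169, 0.0088 m / 0.8 = 0.011, 0.419 rad / 3.1416 = 0.1334.

```bash
python3 -m pendant '[0.0054, -0.0024, 0, 0.0446, 0, 0.011, -0.0041, 0, 0.0888, 0, 0.0169, -0.0049, 0, 0.1334, 0]' && python3 -c "
from h import *
print(torque(),sense()['tcp_pos'][2])
trows([(77-8*i,16) for i in range(0,7)],.15)"
```

```text
t: 21.3
tcp_pos: [0.4925, -0.0447, 0.1494]
tool_rot: [0.991, -0.132, -0.006, -0.001]
force: [-8.7, 1.3, 1.7]
finger_gap: 0.001
gripper_force: 4.1
(np.float64(0.40559343368973033), array([-8.7,  1.3,  1.7]), np.float64(0.117), array([-33.4, -20.5])) 0.14943989652744485
77 16 [ 0.0064  0.0007 -0.0006] -0.004
69 16 [ 0.0107 -0.0012 -0.0007] 0.136
61 16 [ 0.0153 -0.0026 -0.0007] 0.276
53 16 [ 0.02   -0.0033 -0.0008] 0.415
45 16 [ 0.0247 -0.0033 -0.0008] 0.555
37 16 [ 0.0294 -0.0026 -0.0009] 0.695
29 16 [ 0.034  -0.0014 -0.001 ] 0.834
```

```bash
python3 -m pendant '[0, 0, 0, 0, 0]' && python3 -c "
from h import *
print(torque(),sense()['tool_rot'])" && python3 -m pendant '[0, 0, 0, 0, 0]' && python3 -c "
from h import *
print(torque(),sense()['tool_rot'])
trows([(77-8*i,16) for i in range(0,3)],.15)"
```

```text
t: 21.4
tcp_pos: [0.4925, -0.0447, 0.1494]
tool_rot: [0.991, -0.13, -0.006, -0.001]
force: [-4.1, -0.6, 2.1]
finger_gap: 0.0
gripper_force: 2.8
(np.float64(0.24371813587587388), array([-4.1, -0.6,  2.1]), np.float64(0.089), array([-33.4, -20.4])) [ 9.91452195e-01 -1.30334752e-01 -5.87628770e-03 -9.31352829e-04]
t: 21.5
tcp_pos: [0.4924, -0.0447, 0.1494]
tool_rot: [0.992, -0.129, -0.006, -0.001]
force: [-5.4, 0.5, 2.1]
finger_gap: -0.001
gripper_force: 2.7
(np.float64(0.23555942481235406), array([-5.4,  0.5,  2.1]), np.float64(0.049), array([-33.5, -20.5])) [ 9.91588947e-01 -1.29298300e-01 -5.69444562e-03 -9.39367161e-04]
77 16 [ 0.0065  0.0007 -0.0007] 0.003
69 16 [ 0.0108 -0.0012 -0.0007] 0.142
61 16 [ 0.0154 -0.0025 -0.0008] 0.282
```

In the tool's units: 0.002 m / 0.8 = 0.0025, -0.001 m / 0.8 = -0.0013, 0.07 rad / 3.1416 = 0.0223.

```bash
T='from h import *
print("TORQ",torque())'; python3 -m pendant '[0.0025, -0.0013, 0, 0.0223, 0]' >/dev/null; python3 -c "$T"; python3 -m pendant '[0.0025, -0.0013, 0, 0.0223, 0]'>/dev/null; python3 -c "$T"; python3 -m pendant '[0.0025, -0.0013, 0, 0.0223, 0]'>/dev/null; python3 -c "$T";  python3 -m pendant '[0.0025, -0.0013, 0, 0.0223, 0]'; python3 -c "$T"
```

```text
TORQ (np.float64(0.07237859281125333), array([-3. ,  1.3,  0.5]), np.float64(-0.019), array([-32.8, -19.7]))
TORQ (np.float64(0.2166726857093204), array([-5.3,  2.9, -0.1]), np.float64(0.048), array([-29.3, -19.1]))
TORQ (np.float64(0.3926671854652817), array([-8.4,  3.9,  3.6]), np.float64(0.113), array([-28.7, -18.2]))
t: 21.9
tcp_pos: [0.5009, -0.0431, 0.1491]
tool_rot: [0.963, -0.268, -0.006, -0.001]
force: [-4.0, 3.8, -1.4]
finger_gap: 0.006
gripper_force: 3.3
TORQ (np.float64(0.2741018604673138), array([-4. ,  3.8, -1.4]), np.float64(0.147), array([-25. , -18.6]))
```

In the tool's units: 0.002 m / 0.8 = 0.0025, -0.001 m / 0.8 = -0.0013, 0.07 rad / 3.1416 = 0.0223.

```bash
T='from h import *
print("TORQ",torque())'; python3 -m pendant '[0.0025, -0.0013, 0, 0.0223, 0]' >/dev/null; python3 -c "$T"; python3 -m pendant '[0.0025, -0.0013, 0, 0.0223, 0]'>/dev/null; python3 -c "$T"; python3 -m pendant '[0.0025, -0.0013, 0, 0.0223, 0]'>/dev/null; python3 -c "$T";  python3 -m pendant '[0.0025, -0.0013, 0, 0.0223, 0]'; python3 -c "$T
trows([(69,16),(61,16),(53,16),(45,16)],.15)"
```

```text
TORQ (np.float64(0.38761281840574047), array([-7.3,  5.8,  1.6]), np.float64(0.136), array([-24. , -17.9]))
TORQ (np.float64(0.09937730491961688), array([-1.5,  2.2, -0.1]), np.float64(0.047), array([-21.9, -18.1]))
TORQ (np.float64(0.33303348537409483), array([-5.9,  8. , -0. ]), np.float64(0.108), array([-18.9, -18.6]))
t: 22.3
tcp_pos: [0.5077, -0.0429, 0.1486]
tool_rot: [0.916, -0.4, -0.009, -0.001]
force: [-8.6, 10.7, 4.2]
finger_gap: -0.007
gripper_force: 5.7
TORQ (np.float64(0.555593851757615), array([-8.6, 10.7,  4.2]), np.float64(0.219), array([-18.3, -18.2]))
69 16 [-0.0006  0.0057 -0.0013] -0.422
61 16 [ 0.0025  0.0021 -0.0014] -0.282
53 16 [ 0.0062 -0.0009 -0.0015] -0.143
45 16 [ 0.0102 -0.0035 -0.0016] -0.003
```

In the tool's units: -0.15 m / 0.8 = -0.1875, -0.02 m / 0.8 = -0.025.

```bash
python3 -m pendant '[-0.0125, 0.0025, 0, 0, 0, -0.025, 0.005, 0, 0, 0, -0.035, 0.005, 0, 0, 0, -0.035, 0.005, -0.0375, 0, 0, -0.035, 0.005, -0.0875, 0, 0, -0.035, 0.005, -0.1375, 0, 0, -0.035, 0.005, -0.1875, 0, 0]' && python3 -c "
from h import *
s=sense();print(s['q'],rows([*W(128,-52),.32]), rows([*W(-20,60),.32]))
R=Ro.from_quat(s['tool_rot']).as_matrix();print(RP.T@R[:2,:2])"
```

```text
t: 23.0
tcp_pos: [0.4921, -0.0289, 0.3019]
tool_rot: [0.916, -0.4, -0.0, 0.0]
force: [1.0, -0.3, 0.1]
finger_gap: 0.002
gripper_force: 0.0
[-2.85873271e-01  2.87963059e-01  1.69463187e+00  6.65154786e-06
  1.15910919e+00  2.10825510e+00] (array([ 0.148 , -0.0818, -0.0181]), 0) (array([-0.0358, -0.0559, -0.0181]), 0)
[[ 0.70502728 -0.70918018]
 [-0.70918018 -0.70502729]]
```

```bash
python3 -c "
from h import *
print(rows([*W(-100,30),.32]))"
```

```text
(array([-0.0709,  0.022 , -0.018 ]), 0)
```

In the tool's units: -0.071 m / 0.8 = -0.0888, -0.06 m / 0.8 = -0.075.

```bash
python3 -m pendant '[-0.0375, 0.0125, -0.0125, 0, 0, -0.075, 0.025, -0.0225, 0, 0, -0.0888, 0.0275, -0.0225, 0, 0, -0.0888, 0.0275, -0.0225, 0, 0]' && python3 clamp.py w7 && python3 edge.py 2>&1 | head -3
```

```text
t: 23.4
tcp_pos: [0.4269, 0.0089, 0.3185]
tool_rot: [0.917, -0.4, 0.0, -0.0]
force: [-0.1, -1.0, 0.9]
finger_gap: 0.001
gripper_force: 0.0
arm z = a*x+b [-3.80579224e-02  1.07686048e+02] 567 median 106.88455911262945
1296 tommy z [143.02462955 146.55998718 153.07034173]
((-17.282421112060547, -55.697486877441406), (101.63358306884766, 20.510805130004883), 56.303688049316406)
tommy heading in plate deg 60.950245933311216 median z arms 145.87253979428678
 end 1 301 [20.7565878  33.19698531]
 end -1 277 [-16.52958156 -34.40558783]
sink x edge 1 (array([6.58623947e-04, 9.02373346e+00]), np.int64(42))
sink x edge -1 (array([-2.61068285e-03, -4.97648896e+01]), np.int64(44))
sink y end (array([7.2626277e-04, 8.8214244e+01]), np.int64(20))
```

View pics/w7.png

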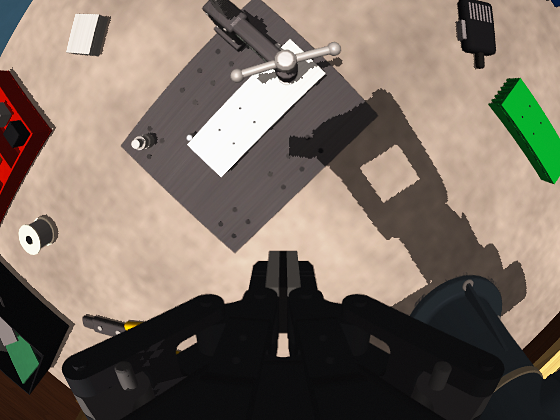

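The wrist view shows the work still against its pins: pin b is at (189, 138) and the head at (286, 63). The arm is tilted up by about 0.038 rad. The tommy bar has turned about 3.1 rad, and the last torque readings were about 0.4 to 0.5 N m. The hand is clear of everything, so I'll hand the job in.

```bash
python3 -c "
from station import job
print(job.sign_off())"
```

```text
the job is handed in; nothing more can be done
None
```

The heat sink is home against its pins and the clamp arm is cocked and biting. The screw took about 3.1 rad, with torque read at roughly 0.4 N m while it turned and a last peak near 0.55; the hand is clear, and the job was handed in at about 23.5 s with no verdict shown.

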